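# Start the captive bolt in the rivet feed housing and hold it

## Task

Swing the red-knobbed latch lever on the green housing free and open the lid fully. Then turn the square-headed bolt inside backward (counter-clockwise from above) until it drops at the start of its thread and turn it forward (clockwise) one full turn from there. Finish with the bolt head still gripped in the fingers, holding it started at that depth; do not knock the scoop, the hand riveter or the counterweight about.

Things in the scene. Friction and masses are not known exactly. Their poses are not given: they have to be found in the camera images.
- housing: green steel box fixed to the bench, 150 (x) by 140 (y) by 85 mm high without its lid, walls 4 mm, open on top once the lid is up, on a 190 by 170 mm base plate; origin at the centre of its underside on the bench, z up; the latch is on its -x side, the lid hinge on its +x side. The lid's top sheet is 109 mm above the bench
- latch (a joint): swing of the latch lever (rad): 0 lies across the lid's tab and locks the lid, grows up to 1.5 as its knob swings out towards the housing's -x (clockwise from above); clear of the tab from 0.7 on. Stays where left; moves with about 1 N at the knob.
- latch_knob (a point): centre of the latch lever's upright red cylindrical knob, 16 mm diameter, 46 mm high (23 mm above and below this point, which is 124 mm above the bench); 60 mm from the pivot. The lever's flat arm is just beneath the knob; the lid's front edge lies 28 mm behind it (+x), so fingers best close along the housing's y
- latch_pivot (a point): point on the latch's vertical pivot axis at the height of latch_knob
- lid (a joint): opening of the lid (rad): 0 closed, 1.57 upright, 1.9 fully open; a stiff hinge (about 3 to 4 N at the handle) keeps it where it is left. Upright, its free edge reaches 240 mm above the bench. At 1.6 or more there is ample room for a gripper over the bolt.
- lid_handle (a point): centre of the lid's black handle, a bar 16 mm diameter and 30 mm long along the housing's y, carried on an 8 mm stem 31 mm above the lid's top sheet near its front edge; it can be pinched on its two end faces (30 mm apart) and then turns between the pads as the lid swings about the hinge; 144 mm from the hinge axis
- lid_hinge (a point): middle of the lid's hinge axis, which runs along the housing's y; a positive rotation about +y opens the lid (front edge goes up and over to +x)
- bolt: captive bolt, upright in the boss, cannot be pulled out; 0.38 kg. Origin at the centre of its dark square head, 24 by 24 by 24 mm, x and y square to the head's side faces, z up; yellow mark on top. Head centre starts 84 mm above the bench; 40 mm or more free around the head. Turns with about 0.015 N m and keeps its angle when let go. A firm grip holds it up: cage it loosely, or let go, to let it drop
- boss_rim (a point): centre of the rim (40 mm above the bench) of the round steel threaded boss, 46 mm diameter. A 4 mm brass tooth on the bolt rides on this rim at first. Turned back (counter-clockwise from above) 0.3 to 1.2 rad from its first position, it falls through a slot in the rim into the thread; a stop ends backward turning some 0.3 rad later. The red block on the rim is that stop
- bolt_sink (a joint): how far the bolt has gone down from its first height (m): 0 on the rim, about 0.008 just dropped into the thread, about 0.017 one turn further. Turned forward, it sinks 9 mm per turn, by its weight or the thread's pull, with about 1 mm play; the thread runs on for a third of a turn past the one turn wanted
- scoop: bystander: red tin rivet scoop with wooden handle, 100 by 60 by 34 mm with 85 mm handle towards -x; origin at its underside
- riveter: bystander: steel hand riveter lying flat, about 270 mm long along x; origin at its underside
- counterweight: bystander: zinc counterweight, 56 mm diameter, 58 mm high; origin at the centre of its underside

How it is judged:
On the way, in this order (a step that is already met when the one before it is completed fails the run):
1. the latch lever is swung clear (0.7 rad or more) with the lid still shut (value of joint latch above 0.7 rad and value of joint lid below 0.15 rad), for 0.1 s.
2. the lid is open (1.25 rad or more) with the bolt still on the rim (value of joint lid above 1.25 rad and value of joint bolt_sink below 0.004 m), for 0.2 s.
3. the bolt has been turned back and has dropped into the start of its thread (6.5 to 10 mm down) (value of joint bolt_sink between 0.0065 and 0.01 m), for 0.1 s.
At the end, for the whole second after the job is handed in: The bolt is 15.2 to 19 mm below its first height (one thread turn past the drop, give or take about a fifth of a turn), at rest and gripped by the fingers with more than 3 N; the lid is open by 1.25 rad or more and the latch is still swung off by 0.5 rad or more (value of joint bolt_sink between 0.0152 and 0.019 m and velocity of joint bolt_sink between -0.003 and 0.003 m/s and angular speed of bolt below 0.1 rad/s and contact force between the fingers and bolt above 3 N and value of joint lid above 1.25 rad and value of joint latch above 0.5 rad); the arm keeps its last pose, push and grip.
It fails at once if the scoop is moved by more than 30 mm (distance of scoop from where it was at the start of the episode above 0.03 m).
It fails at once if the riveter is moved by more than 30 mm (distance of riveter from where it was at the start of the episode above 0.03 m).
It fails at once if the counterweight is moved by more than 30 mm (distance of counterweight from where it was at the start of the episode above 0.03 m).
It also fails if it takes over 72 s, if anything falls off the work surface, if the arm or the gripper's body presses on something with over 40 N, if the wrist force passes 120 N, or if a joint passes its speed limit or range.

## Robot

A 6-joint arm with a two-finger parallel gripper is mounted at the origin on the work surface. World frame = base frame: x ahead of the robot, y to its left, z up, the work surface at z = 0. Lengths are in m, angles in rad, forces in N, time in s.
With the tool pointing down it reaches from about 0.35 to 0.775 m from the base axis. Payload 5.5 kg.
Tool frame: the origin (TCP) lies midway between the tips of the shut fingers; the grasp point (between the pads) lies grip_point_offset behind it (grip_point_offset is the distance from the TCP to the grasp point, in m); z points along the fingers, y is the direction in which the jaws open and shut (so a half turn about z gives the same grasp; the last joint's range is limited). The gripper opens to 85 mm and grips with 20 to 120 N. Pads are 22 mm wide; open, the fingers measure 114 mm over their backs; the gripper's body (76 mm by 85 mm) begins 54 mm behind the grasp point. The pads swing forward as they close: fully open they stand 13 mm farther back than shut.
Start: joints at [1.033, 0.313, 0.046, 1.304, 0, 1.431], TCP at [0.223, 0.53, 0.231] pointing down, gripper open.
Joint ranges: [-2.76, 2.76], [-0.86, 1.69], [-1.03, 1.26], [-2.2, 2.34], [-1.47, 1.5], [-3.14, 3.14]. Speed limits (rad/s): [2.57, 2.57, 3.14, 3.14, 3.14, 3.14].

## Interface

Orientations are given as a unit quaternion [w, x, y, z].
In Python, from workcell import * gives the robot as it stands.
- The arm moves only by the tool send_rows, never from a script. Its argument "series" is one flat list of numbers, 7 for each row, row after row: the shift along the tool's x, y, z in cm, then the turn, a rotation vector about the tool's x, y, z in degrees, then the opening, from 0 (shut) to 1 (fully open). A call has 1 to 10 rows; each row is the pose to reach, as a shift and turn from the pose commanded when the call began, along the tool's axes at that moment; what a row does not reach only later rows make up. A row lasts 1/12 s, in which the tool goes at most 41.7 mm and 7.16 degrees, less where a joint would pass 70% of its speed; a pose out of reach is approached as far as the arm can. A call with a gripper value outside its range is refused whole. The fingers move at their own pace and stop on an object; "newtons" is the grip in N (left out, the last holds). Time passes only in rows, so rows that repeat a pose let the fingers close. It gives the time, the measured TCP pose, the force and the opening at its end, in the units of the state.
- get_state(): the state, without advancing time (a new reading comes with each control period).
- read_camera(name): name is "side" or "top" or "wrist"; returns the picture (420x560x3 uint8, blue, green, red); there is no depth.
- camera_info(name): a dict with "K" (3x3 intrinsics, pixels), "xyz" and "attitude" of the camera in the world. Camera axes: x right, y down, z forward; pixel columns grow to the right and rows downward; lengths in m; the calibration is good to about 2 mm. A picture is of the moment at which its call begins: read the wrist's pose just before it. camera_info takes no time and is no camera call; for the wrist camera it gives the pose at the moment of the call.
- hand_in(): hands the job in, once; it reports no verdict.
Trained networks look in the newest picture that a camera, given by its name, has taken for a name from the list of things; names that differ only in an ending like _2 or _b are one class to them, and where a whole thing is asked for, a point or a joint stands for the part that bears it (a point fixed in the world has none). Each returns a list of dicts, best first, with "p" (0 to 1); they miss things now and then, are a little off and sometimes report something else, mostly with a low value. They report only what shows in the picture. A call takes as long as a camera call.
- silhouettes(camera, label): "pixels" (420x560 bool, what is visible of it) and "box" ([left, top, width, height] in pixels, round what is visible of it).
The state is a dict: "clock": time; "joint_pos": joint angles; "qvel": joint speeds; "tau": joint torques, N m; "tcp_pos": TCP position; "orientation": TCP orientation; "wrist_force": force on the tool from outside, world axes, zero at the start; "ft_torque": the same for the moment, N m; "finger_gap": finger opening in m.
Only numpy, scipy, OpenCV 4.12 (cv2) and the standard library are available. Lean on these libraries where they do the work, as an engineer would, in place of code of your own. Each camera call takes 0.05 s, during which the arm holds its last target. There are 200 camera calls.

## Working session

There is one attempt and no reset: what is moved stays moved. The work goes in short steps, Python scripts to look and compute and a tool call to move; the robot and the scene stay as the last step left them, time stands still between calls to the robot, and variables do not carry over. Pictures are saved under pics/ and viewed, about 8 in all and at most 12, crops included, and the job is handed in when it is done.

Besides the shell and the picture viewer there is one more tool, called after ">>>" as name(argument=value, ...) on one line, values as JSON. send_rows: Moves the arm, as the interface text tells. Its arguments: {"type":"object","properties":{"series":{"type":"array"},"newtons":{"type":"number"}},"required":["series"]}

```bash
mkdir -p pics; ls; python3 - <<'E'
from workcell import *
import cv2,numpy as np
s=get_state();print({k:np.round(v,4).tolist() for k,v in s.items()})
try: print(grip_point_offset)
except Exception as e: print(e)
ims=[]
for c in ["side","top"]:
    ci=camera_info(c);print(c,np.round(ci["K"],1).tolist(),np.round(ci["xyz"],3),ci["attitude"])
    im=read_camera(c);cv2.imwrite(f"pics/{c}0.png",im)
    for l in ["housing","latch_knob","latch","lid_handle","lid","scoop","riveter","counterweight"]:
        for r in silhouettes(c,l)[:2]:
            m=r["pixels"];v,u=np.nonzero(m);print(c,l,round(r["p"],2),r["box"],round(u.mean(),1),round(v.mean(),1),m.sum())
E
```

```text
pics
{'clock': 0.0, 'joint_pos': [1.0334, 0.314, 0.045, 1.3036, -0.0, 1.4312], 'qvel': [-0.0002, 0.0002, -0.0007, -0.0003, 0.0006, -0.0014], 'tau': [-0.0019, -48.0629, 29.8536, 0.0194, -0.0003, -0.0], 'tcp_pos': [0.2225, 0.5297, 0.2304], 'orientation': [-0.0003, 0.1976, 0.9803, -0.0009], 'wrist_force': [-0.1697, 0.0397, 0.4596], 'ft_torque': [-0.0143, -0.0247, -0.0019], 'finger_gap': 0.0852}
0.0187
side [[439.1, 0.0, 275.2], [0.0, 439.1, 208.9], [0.0, 0.0, 1.0]] [ 0.272 -0.859  0.698] [-0.47618096  0.86608602 -0.12754449  0.08294034]
side housing 0.73 [231.2, 194.4, 94.9, 80.2] 275.1 234.3 5679
side latch_knob 0.68 [230.2, 212.8, 15.8, 17.4] 238.2 220.8 217
side latch 0.61 [229.4, 210.5, 18.3, 23.9] 238.5 220.4 243
side lid_handle 0.73 [240.6, 195.3, 78.3, 47.6] 278.6 218.1 2537
side lid 0.7 [237.1, 195.0, 83.7, 46.1] 278.8 217.8 2546
side lid 0.28 [227.0, 194.2, 96.7, 83.4] 275.1 234.2 5632
side scoop 0.79 [203.6, 191.2, 60.9, 18.7] 237.2 198.2 668
side riveter 0.79 [153.6, 178.2, 89.4, 19.6] 194.2 184.4 867
side riveter 0.71 [229.8, 212.5, 14.9, 16.9] 238.6 220.4 204
side counterwe
[... 155 characters left out ...]
630325  0.71692353 -0.01885241]
top housing 0.55 [250.8, 171.9, 67.9, 82.9] 284.6 210.4 4457
top latch_knob 0.63 [251.1, 172.7, 70.7, 81.1] 285.0 210.4 4472
top latch_knob 0.45 [270.9, 243.4, 29.2, 7.8] 284.9 246.9 167
top latch 0.61 [271.6, 244.4, 27.9, 6.3] 283.1 246.9 121
top latch 0.55 [385.7, 183.4, 22.8, 24.1] 395.4 196.1 354
top lid_handle 0.85 [254.3, 173.7, 64.5, 70.0] 285.1 206.4 3374
top lid 0.7 [255.0, 173.5, 63.1, 68.7] 285.2 206.0 3489
top scoop 0.58 [188.3, 200.6, 19.9, 69.5] 197.3 226.2 1045
top riveter 0.82 [133.5, 213.3, 31.5, 100.6] 150.4 268.3 1060
top riveter 0.22 [187.9, 202.8, 20.4, 65.7] 197.4 224.5 992
top counterweight 0.94 [381.7, 186.3, 26.6, 24.2] 395.4 196.6 404
```

```bash
python3 - <<'E'
import cv2,numpy as np
a=cv2.imread("pics/side0.png")[170:350,190:370];b=cv2.imread("pics/top0.png")[150:290,190:330]
a=cv2.resize(a,(400,400),interpolation=2);b=cv2.resize(b,(400,400),interpolation=2)
cv2.imwrite("pics/c0.png",np.hstack([a,b]))
E
cat > h.py <<'E'
from workcell import *
import cv2,numpy as np
from scipy.spatial.transform import Rotation as R
def rot(q): return R.from_quat([q[1],q[2],q[3],q[0]])
def ray(ci,u,v):
    d=rot(ci["attitude"]).apply(np.linalg.solve(ci["K"],[u,v,1.]));return np.array(ci["xyz"]),d/np.linalg.norm(d)
def atz(ci,u,v,z):
    o,d=ray(ci,u,v);return o+d*(z-o[2])/d[2]
def tri(rs):
    A=sum(np.eye(3)-np.outer(d,d) for o,d in rs);b=sum((np.eye(3)-np.outer(d,d))@o for o,d in rs)
    p=np.linalg.solve(A,b);return p,max(np.linalg.norm(np.cross(p-o,d)) for o,d in rs)
def proj(ci,p):
    q=np.array(ci["K"])@rot(ci["attitude"]).inv().apply(np.array(p)-ci["xyz"]);return q[:2]/q[2]
def rel(p,yaw=None,s=None):
    "shift in cm in tool axes to bring TCP to p"
    s=s or get_state();return np.round(rot(s["orientation"]).inv().apply(np.array(p)-s["tcp_pos"])*100,2)
E
python3 - <<'E'
from h import *
t=camera_info("top");s=camera_info("side")
for n,u,v,z in [("lidc",285.1,206,.109),("latch",284,247,.12),("L",255,210,.109),("R",318,210,.109),("cw",395,196,.058),("scoopL",188,235,.03),("scoopR",208,235,.03),("riv",150,268,.02)]: print(n,np.round(atz(t,u,v,z),3))
print("knob side",np.round(atz(s,238,217,.147),3),np.round(atz(s,238.5,220.5,.124),3), "cw",np.round(atz(s,333.8,325.4,.03),3))
E
```

```text
lidc [0.567 0.009 0.109]
latch [0.462 0.015 0.12 ]
L [0.559 0.087 0.109]
R [ 0.555 -0.075  0.109]
cw [ 0.589 -0.284  0.058]
scoopL [0.502 0.275 0.03 ]
scoopR [0.501 0.221 0.03 ]
riv [0.416 0.383 0.02 ]
knob side [ 0.454 -0.038  0.147] [ 0.459 -0.018  0.124] cw [ 0.586 -0.303  0.03 ]
```

View pics/c0.png

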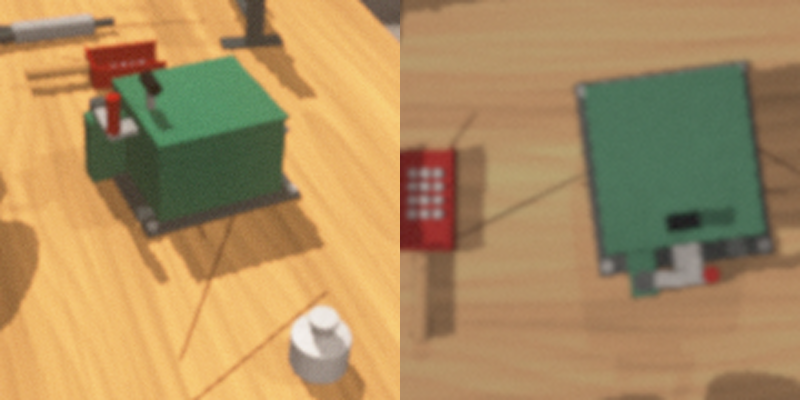

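```bash
python3 - <<'E'
from h import *
t=camera_info("top");s=camera_info("side");w=camera_info("wrist");st=get_state()
T=lambda x,y:((x-400)/2.857+190,y/2.857+150)
S=lambda x,y:(x/2.222+190,y/2.222+170)
for n,a,b in [("knob",T(711,274),S(113,113)),("handle",T(684,221),S(151,82))]:
    p,e=tri([ray(t,*a),ray(s,*b)]);print(n,p.round(4),e.round(4))
c=[atz(t,*T(*q),.006)for q in[(580,88),(745,68),(605,268),(768,245)]];print(np.round(c,3))
c=np.array(c);d=c[0]+c[1]-c[2]-c[3];print("yaw",np.arctan2(d[1],d[0]),"c",c.mean(0))
print("pivot",atz(t,*T(640,278),.11))
print("cam in tool",rot(st["orientation"]).inv().apply(w["xyz"]-st["tcp_pos"]),(rot(st["orientation"]).inv()*rot(w["attitude"])).as_matrix().round(2))
E
```

```text
knob [ 0.4639 -0.0223  0.1247] 0.0002
handle [5.112e-01 2.000e-04 1.418e-01] 0.0003
[[ 0.648  0.096  0.006]
 [ 0.663 -0.065  0.006]
 [ 0.473  0.076  0.006]
 [ 0.491 -0.082  0.006]]
yaw 0.1033089511280855 c [0.56880242 0.0063358  0.006     ]
pivot [0.46230463 0.04078502 0.11      ]
cam in tool [ 0.07769351  0.0002549  -0.14417409] [[-0.   -0.95 -0.3 ]
 [ 1.    0.   -0.  ]
 [ 0.   -0.3   0.95]]
```

>>> send_rows(series=[-42.3, -42, -2, 0, 0, -28.7, 1, -42.3, -42, -2, 0, 0, -28.7, 1, -42.3, -42, -2, 0, 0, -28.7, 1, -42.3, -42, -2, 0, 0, -28.7, 1, -42.3, -42, -2, 0, 0, -28.7, 1, -42.3, -42, -2, 0, 0, -28.7, 1, -42.3, -42, -2, 0, 0, -28.7, 1, -42.3, -42, -2, 0, 0, -28.7, 1, -42.3, -42, -2, 0, 0, -28.7, 1, -42.3, -42, -2, 0, 0, -28.7, 1])

```text
clock: 1.73
tcp_pos: [0.3782, 0.1526, 0.2454]
orientation: [0.001, -0.052, 0.999, 0.0]
wrist_force: [1.2, 0.4, -0.8]
finger_gap: 0.0852
```

```bash
python3 -c "
from h import *
s=get_state();print(s['tcp_pos'],s['clock'],rot(s['orientation']).as_matrix().round(3),s['joint_pos']);print(rel([.45,-.022,.25]))"
```

```text
[0.37817523 0.1526454  0.24544166] 1.7333 [[-0.995 -0.103  0.001]
 [-0.103  0.995  0.   ]
 [-0.001  0.    -1.   ]] [ 1.86113850e-01 -1.67819597e-02 -3.10865078e-01  1.27545279e+00
  1.04280673e-04  8.26093456e-02]
[ -5.34 -18.11  -0.45]
```

>>> send_rows(series=[-5.3, -18.1, -0.5, 0, 0, 0, 0.5, -5.3, -18.1, -0.5, 0, 0, 0, 0.5, -5.3, -18.1, -0.5, 0, 0, 0, 0.5, -5.3, -18.1, -0.5, 0, 0, 0, 0.5, -5.3, -18.1, -0.5, 0, 0, 0, 0.5, -5.3, -18.1, -0.5, 0, 0, 0, 0.5, -5.3, -18.1, -0.5, 0, 0, 0, 0.5])

```text
clock: 2.32
tcp_pos: [0.4494, -0.0212, 0.2498]
orientation: [-0.0, -0.05, 0.999, 0.0]
wrist_force: [-0.2, 0.2, 0.3]
finger_gap: 0.0427
```

```bash
python3 - <<'E'
from h import *
s=get_state();ci=camera_info("wrist");im=read_camera("wrist");cv2.imwrite("pics/w1.png",im)
print(s['tcp_pos'],s['clock'])
print("expect knob",proj(ci,[.464,-.022,.125]),"handle",proj(ci,[.511,0,.142]))
for l in ["latch_knob","lid_handle"]:
    for r in silhouettes("wrist",l)[:2]:
        v,u=np.nonzero(r["pixels"]);print(l,r["p"],r["box"],u.mean(),v.mean())
E
```

```text
[ 0.44942673 -0.02121504  0.2498301 ] 2.3167
expect knob [274.41016471 218.13654945] handle [293.95393763 277.07332641]
lid_handle 0.76 [225.5, 219.6, 145.3, 155.4] 285.5128205128205 297.81805500199283
```

View pics/w1.png

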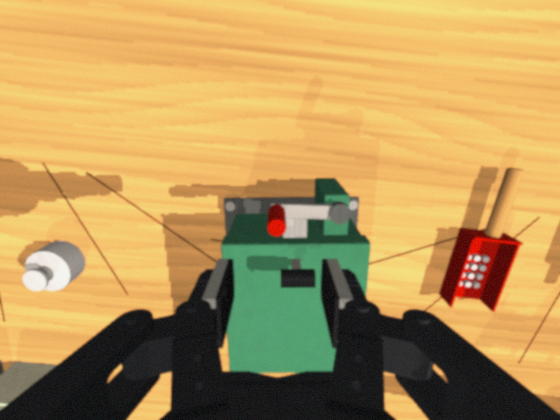

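>>> send_rows(series=[-1.5, 0, 3.5, 0, 0, 0, 0.5, -1.5, 0, 7, 0, 0, 0, 0.5, -1.5, 0, 10.5, 0, 0, 0, 0.5, -1.5, 0, 14, 0, 0, 0, 0.5, -1.5, 0, 14, 0, 0, 0, 0.5, -1.5, 0, 14, 0, 0, 0, 0, -1.5, 0, 14, 0, 0, 0, 0, -1.5, 0, 14, 0, 0, 0, 0, -1.5, 0, 14, 0, 0, 0, 0, -1.5, 0, 14, 0, 0, 0, 0], newtons=25)

```text
clock: 3.3
tcp_pos: [0.4658, -0.0201, 0.1121]
orientation: [0.002, -0.051, 0.999, -0.002]
wrist_force: [0.1, -6.8, -8.0]
finger_gap: 0.0151
```

>>> send_rows(series=[0.6, 0, 0, 0, 0, 0, 0, 1.2, 0.1, 0, 0, 0, 0, 0, 2.3, 0.5, 0, 0, 0, 0, 0, 3.4, 1.05, 0, 0, 0, 0, 0, 4.3, 1.8, 0, 0, 0, 0, 0, 5.0, 2.75, 0, 0, 0, 0, 0, 5.45, 3.5, 0, 0, 0, 0, 0, 5.45, 3.5, 0, 0, 0, 0, 0, 5.45, 3.5, 0, 0, 0, 0, 0])

```text
clock: 4.05
tcp_pos: [0.4026, 0.0091, 0.1117]
orientation: [-0.003, -0.051, 0.999, -0.003]
wrist_force: [-14.4, -9.4, 6.3]
finger_gap: 0.0154
```

>>> send_rows(series=[0, 0, 0, 0, 0, 0, 0.5, 0, 0, 0, 0, 0, 0, 0.5, 0, 0, 0, 0, 0, 0, 0.5, 0, 0, -4, 0, 0, 0, 0.7, 0, 0, -8, 0, 0, 0, 0.7, 0, 0, -8, 0, 0, 0, 0.7])

```text
clock: 4.55
tcp_pos: [0.411, 0.0102, 0.1976]
orientation: [0.006, -0.052, 0.999, -0.001]
wrist_force: [2.0, -0.1, -0.1]
finger_gap: 0.06
```

```bash
python3 - <<'E'
from h import *
s=get_state();ci=camera_info("wrist");im=read_camera("wrist");cv2.imwrite("pics/w2.png",im)
print(s['tcp_pos'],s['clock'],s['orientation'],s["wrist_force"])
print("handle",proj(ci,[.511,.002,.142]),rel([.511,.002,.18]))
print("ends",proj(ci,[.5095,.017,.142]),proj(ci,[.5125,-.013,.142]))
E
```

```text
[0.41103882 0.01015595 0.19763682] 4.55 [ 0.00620797 -0.05178342  0.99863831 -0.00120857] [ 2.02901068 -0.13522584 -0.13756107]
handle [252.93405138 350.69859936] [-9.92 -1.86  1.6 ]
ends [272.7344622  350.81273998] [233.13904295 350.58448987]
```

View pics/w2.png

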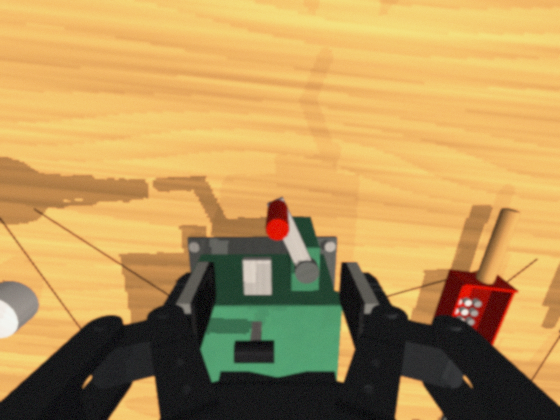

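>>> send_rows(series=[-3.5, -0.7, 0, 0, 0, 0, 0.7, -7, -1.3, 0, 0, 0, 0, 0.7, -9.9, -1.8, 0, 0, 0, 0, 0.7, -9.9, -1.8, 2, 0, 0, 0, 0.7, -9.9, -1.8, 5, 0, 0, 0, 0.7, -9.9, -1.8, 7.2, 0, 0, 0, 0.7, -9.9, -1.8, 7.2, 0, 0, 0, 0.7, -9.9, -1.8, 7.2, 0, 0, 0, 0.7])

```text
clock: 5.27
tcp_pos: [0.5057, 0.0033, 0.1171]
orientation: [-0.001, -0.052, 0.999, 0.0]
wrist_force: [0.5, 0.1, -0.4]
finger_gap: 0.0598
```

```bash
python3 -c "
from h import *
s=get_state();print(s['tcp_pos'],s['orientation'],rel([.511,.002,.121]))"
```

```text
[0.50568403 0.00327467 0.11707076] [-1.44655808e-03 -5.16583952e-02  9.98663677e-01  4.20743696e-04] [-0.51 -0.18 -0.39]
```

Correct by the small residual and close.

>>> send_rows(series=[-0.5, -0.15, -0.4, 0, 0, 0, 0.7, -0.5, -0.15, -0.4, 0, 0, 0, 0.2, -0.5, -0.15, -0.4, 0, 0, 0, 0.2, -0.5, -0.15, -0.4, 0, 0, 0, 0.2, -0.5, -0.15, -0.4, 0, 0, 0, 0.2, -0.5, -0.15, -0.4, 0, 0, 0, 0.2], newtons=50)

```text
clock: 5.77
tcp_pos: [0.5134, 0.0029, 0.1242]
orientation: [0.002, -0.052, 0.999, 0.001]
wrist_force: [-0.0, 3.9, 6.5]
finger_gap: 0.029
```

>>> send_rows(series=[-0.2, 0, -0.65, 0, 0, 0, 0.2, -0.5, 0, -1.35, 0, 0, 0, 0.2, -1.1, 0, -2.65, 0, 0, 0, 0.2, -1.9, 0, -3.85, 0, 0, 0, 0.2, -2.75, 0, -5.0, 0, 0, 0, 0.2, -3.75, 0, -6.05, 0, 0, 0, 0.2, -4.8, 0, -7.0, 0, 0, 0, 0.2, -4.8, 0, -7.0, 0, 0, 0, 0.2, -4.8, 0, -7.0, 0, 0, 0, 0.2])

```text
clock: 6.52
tcp_pos: [0.5608, 0.0082, 0.1911]
orientation: [0.0, -0.052, 0.999, 0.001]
wrist_force: [6.5, 4.6, -11.0]
finger_gap: 0.0287
```

>>> send_rows(series=[-1.3, 0, -0.65, 0, 0, 0, 0.2, -2.5, 0, -1.35, 0, 0, 0, 0.2, -3.8, 0, -1.95, 0, 0, 0, 0.2, -5.15, 0, -2.4, 0, 0, 0, 0.2, -6.55, 0, -2.7, 0, 0, 0, 0.2, -7.95, 0, -2.85, 0, 0, 0, 0.2, -7.95, 0, -2.85, 0, 0, 0, 0.2, -7.95, 0, -2.85, 0, 0, 0, 0.2])

```text
clock: 7.18
tcp_pos: [0.6376, 0.0165, 0.2187]
orientation: [-0.002, -0.052, 0.999, 0.001]
wrist_force: [-0.3, 4.7, -9.7]
finger_gap: 0.0287
```

>>> send_rows(series=[-1.4, 0, 0.1, 0, 0, 0, 0.2, -2.8, 0, 0.2, 0, 0, 0, 0.2, -4.2, 0, 0.45, 0, 0, 0, 0.2, -5.55, 0, 0.85, 0, 0, 0, 0.2, -6.85, 0, 1.35, 0, 0, 0, 0.2, -8.1, 0, 2.0, 0, 0, 0, 0.2, -8.1, 0, 2.0, 0, 0, 0, 0.2, -8.1, 0, 2.0, 0, 0, 0, 0.2])

```text
clock: 7.85
tcp_pos: [0.7195, 0.0254, 0.2009]
orientation: [0.001, -0.052, 0.999, 0.001]
wrist_force: [0.2, 6.7, -2.0]
finger_gap: 0.0282
```

>>> send_rows(series=[-0.6, 0, 0.4, 0, 0, 0, 0.2, -1.2, 0, 0.8, 0, 0, 0, 0.2, -1.2, 0, 0.8, 0, 0, 0, 0.2])

```text
clock: 8.1
tcp_pos: [0.7317, 0.0268, 0.1937]
orientation: [0.001, -0.052, 0.999, 0.002]
wrist_force: [1.6, 7.5, -0.2]
finger_gap: 0.0283
```

>>> send_rows(series=[0, 0, 0, 0, 0, 0, 0.7, 0, 0, 0, 0, 0, 0, 0.7, 0, 0, 0, 0, 0, 0, 0.7, 0, 0, -4, 0, 0, 0, 0.7, 0, 0, -8, 0, 0, 0, 0.7, 0, 0, -11, 0, 0, 0, 0.7, 4, 0, -11, 0, 0, 0, 0.7, 8, 0, -11, 0, 0, 0, 0.7, 12, 0, -11, 0, 0, 0, 0.7, 15.5, 0, -11, 0, 0, 0, 0.7])

```text
clock: 8.93
tcp_pos: [0.5753, 0.0078, 0.3026]
orientation: [0.0, -0.051, 0.999, -0.0]
wrist_force: [0.4, -0.2, 0.7]
finger_gap: 0.06
```

```bash
python3 - <<'E'
from h import *
s=get_state();print(s['tcp_pos'],s['clock'],s['orientation'],s['joint_pos'],s["wrist_force"])
ims=[]
for c in ["wrist","top"]:
    ci=camera_info(c);im=read_camera(c);cv2.imwrite(f"pics/{c}3.png",im)
    for r in silhouettes(c,"bolt")[:2]:
        v,u=np.nonzero(r["pixels"]);print(c,r["p"],r["box"],u.mean(),v.mean(),atz(ci,u.mean(),v.mean(),.09))
b=cv2.imread("pics/top3.png")[150:290,190:330]
w=cv2.imread("pics/wrist3.png")
cv2.imwrite("pics/c3.png",np.hstack([cv2.resize(w,(533,400)),cv2.resize(b,(260,260),interpolation=2) if 0 else cv2.copyMakeBorder(cv2.resize(b,(260,260),interpolation=2),0,140,0,0,0)]))
E
```

```text
[0.57527441 0.00783714 0.3025997 ] 8.9333 [ 3.37368348e-04 -5.11815246e-02  9.98689200e-01 -4.69218309e-04] [-1.25456462e-01  3.06514173e-01  2.09724205e-01  1.47317720e+00
 -8.05250649e-04 -2.27864605e-01] [ 0.4157673  -0.23629305  0.71305606]
wrist 0.81 [264.5, 154.1, 28.3, 29.9] 279.41426403641884 167.24582701062215 [0.55981343 0.00867037 0.09      ]
```

View pics/c3.png

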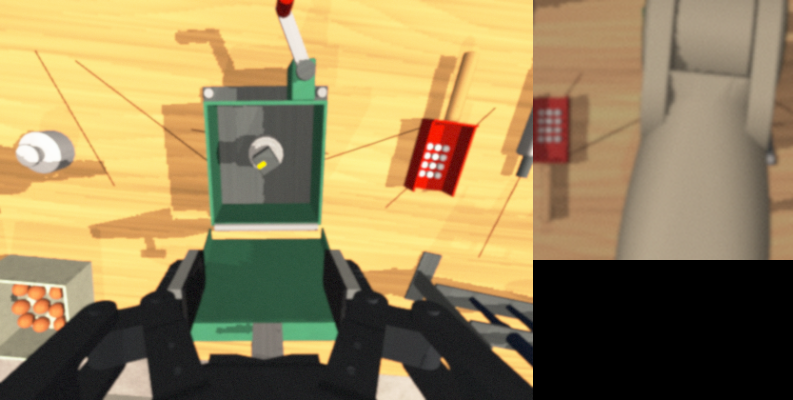

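>>> send_rows(series=[4.5, 0, 4, 0, 0, 0, 0.55, 4.5, 0, 8, 0, 0, 0, 0.55, 4.5, 0, 8, 0, 0, 0, 0.55, 4.5, 0, 8, 0, 0, 0, 0.55])

```text
clock: 9.47
tcp_pos: [0.5303, 0.004, 0.2189]
orientation: [-0.003, -0.051, 0.999, 0.0]
wrist_force: [-0.4, -0.5, -0.4]
finger_gap: 0.047
```

```bash
python3 - <<'E'
from h import *
s=get_state();print(s['tcp_pos'],s['clock'],s['orientation'])
ci=camera_info("wrist");im=read_camera("wrist");cv2.imwrite(f"pics/wrist4.png",im)
m=silhouettes("wrist","bolt")
for r in m[:2]:
    v,u=np.nonzero(r["pixels"]);print(r["p"],r["box"],u.mean(),v.mean(),atz(ci,u.mean(),v.mean(),.09))
e=proj(ci,[.56,.0087,.09]);print(e);x,y=int(e[0])-50,int(e[1])-50;print(x,y)
cv2.imwrite("pics/c4.png",cv2.resize(im[y:y+100,x:x+100],(600,600),interpolation=cv2.INTER_CUBIC))
E
```

```text
[0.53028746 0.00403032 0.21893397] 9.4667 [-3.05165917e-03 -5.12939663e-02  9.98678815e-01  4.91764134e-04]
0.61 [263.2, 207.8, 33.1, 44.6] 278.5004659832246 231.01491146318733 [0.55738083 0.00832619 0.09      ]
0.31 [0.0, 186.8, 41.6, 56.4] 18.189132706374085 210.81347962382446 [ 0.56192935 -0.22416838  0.09      ]
[278.61071377 233.7324163 ]
228 183
```

View pics/c4.png

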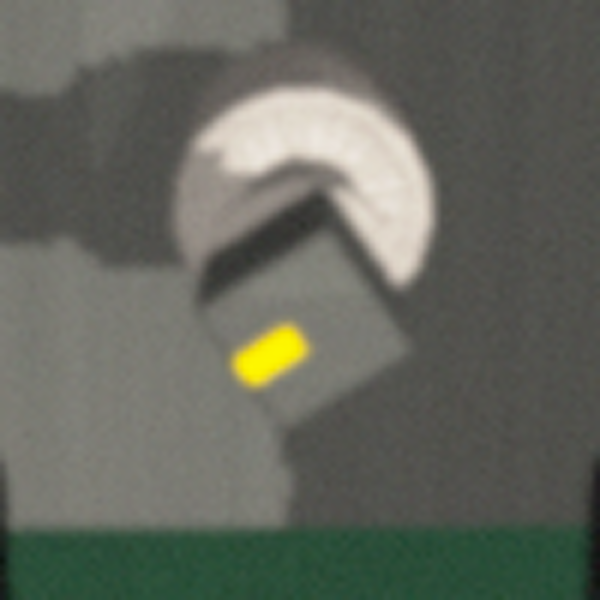

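```bash
python3 - <<'E'
from h import *
ci=camera_info("wrist")
c=np.array([atz(ci,228+x/6,183+y/6,.096) for x,y in [(200,310),(325,230),(408,348),(290,428)]])
print(c.mean(0).round(4))
for i in range(4):
    d=c[(i+1)%4]-c[i];print(np.linalg.norm(d).round(4),np.degrees(np.arctan2(d[1],d[0])).round(1))
m=atz(ci,228+270/6,183+355/6,.096)-c.mean(0);print("mark",m.round(4),np.degrees(np.arctan2(m[1],m[0])))
s=get_state();M=rot(s['orientation']).as_matrix();print("jaw dir deg",np.degrees(np.arctan2(M[1,1],M[0,1])),s['joint_pos'][5]);print(rel([*c.mean(0)[:2],.08]))
E
```

```text
[0.5684 0.0089 0.096 ]
0.0228 130.2
0.0229 39.6
0.0224 -47.5
0.0238 -139.3
mark [ 0.0047 -0.005   0.    ] -46.894101933601156
jaw dir deg 95.89566925386319 -0.24631269829952135
[-3.44  0.18 14.34]
```

>>> send_rows(series=[-1.7, 0.1, 0, 0, 0, -7, 0.55, -3.5, 0.2, 0, 0, 0, -14, 0.55, -3.5, 0.2, 0, 0, 0, -21, 0.55, -3.5, 0.2, 3, 0, 0, -28, 0.55, -3.5, 0.2, 6, 0, 0, -35, 0.55, -3.5, 0.2, 9, 0, 0, -35, 0.55, -3.5, 0.2, 12, 0, 0, -35, 0.55, -3.5, 0.2, 12, 0, 0, -35, 0.55, -3.5, 0.2, 12, 0, 0, -35, 0.55])

```text
clock: 10.32
tcp_pos: [0.5682, 0.0095, 0.103]
orientation: [0.0, -0.349, 0.937, -0.0]
wrist_force: [-0.0, -0.4, 0.6]
finger_gap: 0.0467
```

```bash
python3 - <<'E'
from h import *
s=get_state();M=rot(s['orientation']).as_matrix();print(s['tcp_pos'],s['clock'],M.round(3),np.degrees(np.arctan2(M[1,1],M[0,1])))
ci=camera_info("wrist");im=read_camera("wrist");cv2.imwrite(f"pics/wrist5.png",im);print(rel([.5684,.0089,.073]))
e=proj(ci,[.5684,.0089,.096]);print(e);cv2.circle(im,tuple(int(round(v)) for v in e),2,(0,0,255),-1)
x,y=int(e[0])-80,min(int(e[1])-80,260)
print(x,y);cv2.imwrite("pics/c5.png",cv2.resize(im[y:y+160,x:x+160],(600,600),interpolation=cv2.INTER_CUBIC))
E
```

```text
[0.56823352 0.00954061 0.10303854] 10.3167 [[-0.756 -0.655  0.   ]
 [-0.655  0.756  0.   ]
 [-0.    -0.    -1.   ]] 130.91041396640287
[0.1  0.02 3.15]
[275.79649963 264.44769847]
195 184
```

View pics/c5.png

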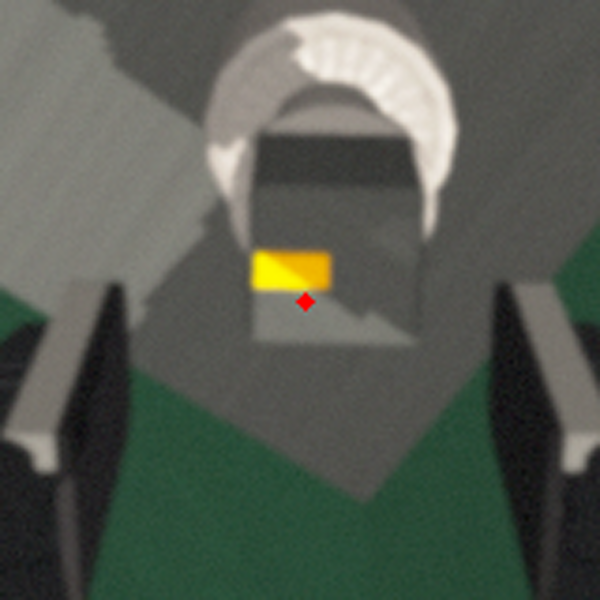

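```bash
python3 - <<'E'
from h import *
s=get_state();ci=camera_info("wrist");o=rot(s['orientation'])
print(s['clock'])
C=[atz(ci,195+x/3.75,184+y/3.75,.096) for x,y in [(252,187),(416,187),(416,343),(252,343)]]
print(np.mean(C,0),[np.linalg.norm(C[i]-C[i-1]).round(4) for i in range(4)])
# previous view
rt=o.inv()*rot(ci["attitude"]);t=o.inv().apply(ci["xyz"]-s["tcp_pos"])
q=[-.00305,-.05129,.99868,.00049];p=np.array([.53029,.00403,.21893])
a=(rot(q)*rt).as_quat();c2=dict(K=ci["K"],xyz=p+rot(q).apply(t),attitude=[a[3],*a[:3]])
P,e=tri([ray(ci,195+334/3.75,184+265/3.75),ray(c2,228+306/6,183+329/6)]);print(P,e)
P=np.mean(C,0);print(rel([P[0],P[1],.073]),rel([*tri([ray(ci,195+334/3.75,184+265/3.75),ray(c2,228+306/6,183+329/6)])[0][:2],.073]))
E
```

```text
10.3667
[0.56316129 0.00898825 0.096     ] [np.float64(0.0238), np.float64(0.0223), np.float64(0.0238), np.float64(0.0233)]
[0.56307292 0.00932428 0.09390947] 0.0005935193582592326
[0.49 0.37 3.15] [0.48 0.4  3.15]
```

>>> send_rows(series=[0.5, 0.38, 0, 0, 0, 0, 0.55, 0.5, 0.38, 1.5, 0, 0, 0, 0.55, 0.5, 0.38, 3, 0, 0, 0, 0.55, 0.5, 0.38, 3, 0, 0, 0, 0.55, 0.5, 0.38, 3, 0, 0, 0, 0.1, 0.5, 0.38, 3, 0, 0, 0, 0.1, 0.5, 0.38, 3, 0, 0, 0, 0.1, 0.5, 0.38, 3, 0, 0, 0, 0.1, 0.5, 0.38, 3, 0, 0, 0, 0.1], newtons=30)

```text
clock: 11.12
tcp_pos: [0.5621, 0.0089, 0.0744]
orientation: [0.002, -0.349, 0.937, -0.001]
wrist_force: [-1.5, -0.9, 7.3]
finger_gap: 0.0234
```

```bash
cat > mk.py <<'E'
from h import *
s=get_state();ci=camera_info("wrist");im=read_camera("wrist")
hsv=cv2.cvtColor(im,cv2.COLOR_BGR2HSV);m=cv2.inRange(hsv,(20,150,120),(35,255,255));n,l,st,c=cv2.connectedComponentsWithStats(m)
for i in range(1,n):
    if st[i][4]>30 and 200<c[i][0]<350: print(c[i].round(1),st[i][4],"mark z if at xy: ",end="")
M=rot(s['orientation']).as_matrix();print("yaw",np.degrees(np.arctan2(M[1,1],M[0,1])).round(1),"j6",s['joint_pos'][5].round(3),"F",s['wrist_force'].round(1),"T",s['ft_torque'].round(2),"gap",s['finger_gap'],"tcp",s['tcp_pos'].round(4),s['clock'])
d=ray(ci,275,280);print("dpix per 8mm drop",proj(ci,[.5631,.0091,.096])-proj(ci,[.5631,.0091,.088]))
E
python3 mk.py
```

```text
[262.9 295. ] 275 mark z if at xy: yaw 130.9 j6 -0.841 F [-1.5 -0.9  7.3] T [-0.22  0.05 -0.02] gap 0.023402138192276843 tcp [0.5621 0.0089 0.0744] 11.1167
dpix per 8mm drop [-0.13647378  9.71425758]
```

>>> send_rows(series=[0, 0, 0, 0, 0, 0, 0.32, 0, 0, 0, 0, 0, 0, 0.32, 0, 0, 0, 0, 0, -7, 0.32, 0, 0, 0, 0, 0, -14, 0.32, 0, 0, 0, 0, 0, -14, 0.32], newtons=20)

```text
clock: 11.58
tcp_pos: [0.5608, 0.0089, 0.0725]
orientation: [0.0, -0.462, 0.887, -0.0]
wrist_force: [2.2, -1.7, 0.4]
finger_gap: 0.0274
```

```bash
python3 mk.py
```

```text
[261.  298.4] 289 mark z if at xy: yaw 145.1 j6 -1.088 F [ 2.2 -1.7  0.4] T [-0.23 -0.18 -0.05] gap 0.02736457486929804 tcp [0.5608 0.0089 0.0725] 11.5833
dpix per 8mm drop [-0.23598207  9.96223368]
```

>>> send_rows(series=[-0.1, -0.15, 0, 0, 0, -7, 0.32, -0.1, -0.15, 0, 0, 0, -14, 0.32, -0.1, -0.15, 0, 0, 0, -20, 0.32, -0.1, -0.15, 0, 0, 0, -20, 0.32, -0.1, -0.15, 0, 0, 0, -20, 0.32])

```text
clock: 12.05
tcp_pos: [0.5618, 0.0095, 0.0722]
orientation: [-0.0, -0.606, 0.795, 0.001]
wrist_force: [-1.8, 0.4, 0.6]
finger_gap: 0.0272
```

```bash
python3 mk.py
```

```text
[263.5 296. ] 290 mark z if at xy: yaw 164.6 j6 -1.429 F [-1.8  0.4  0.6] T [-0.03  0.15 -0.06] gap 0.027180908011785507 tcp [0.5618 0.0095 0.0722] 12.05
dpix per 8mm drop [-0.13778756  9.88244341]
```

Not dropped yet (turned ~34° minus play); continue.

>>> send_rows(series=[0, 0, 0, 0, 0, -7, 0.32, 0, 0, 0, 0, 0, -14, 0.32, 0, 0, 0, 0, 0, -14, 0.32, 0, 0, 0, 0, 0, -14, 0.32])

```text
clock: 12.43
tcp_pos: [0.5616, 0.0095, 0.072]
orientation: [-0.0, -0.698, 0.716, 0.001]
wrist_force: [-2.9, 0.7, -0.6]
finger_gap: 0.0275
```

```bash
python3 mk.py
```

```text
[264.3 286.3] 262 mark z if at xy: yaw 178.6 j6 -1.673 F [-2.9  0.7 -0.6] T [0.1  0.41 0.03] gap 0.027517702940927726 tcp [0.5616 0.0095 0.072 ] 12.4333
dpix per 8mm drop [-0.14942405  9.89053803]
```

>>> send_rows(series=[0, -0.1, 0, 0, 0, 0, 0.32, 0, -0.1, 0, 0, 0, 0, 0.1, 0, -0.1, 0, 0, 0, 0, 0.1, 0, -0.1, 0, 0, 0, 0, 0.1], newtons=25)

```text
clock: 12.82
tcp_pos: [0.5614, 0.0093, 0.0721]
orientation: [-0.001, -0.699, 0.715, 0.001]
wrist_force: [-5.8, -0.3, 2.0]
finger_gap: 0.0254
```

```bash
python3 mk.py
```

```text
[264.1 286.9] 262 mark z if at xy: yaw 178.8 j6 -1.675 F [-5.8 -0.3  2. ] T [ 0.05  1.17 -0.1 ] gap 0.025403152820559795 tcp [0.5614 0.0093 0.0721] 12.8167
dpix per 8mm drop [-0.11993838  9.8933109 ]
```

>>> send_rows(series=[0, 0.1, 0, 0, 0, 7, 0.1, 0, 0.1, 0.04, 0, 0, 14, 0.1, 0, 0.1, 0.06, 0, 0, 21, 0.1, 0, 0.1, 0.07, 0, 0, 28, 0.1, 0, 0.1, 0.09, 0, 0, 35, 0.1, 0, 0.1, 0.11, 0, 0, 42, 0.1, 0, 0.1, 0.13, 0, 0, 49, 0.1, 0, 0.1, 0.14, 0, 0, 56, 0.1, 0, 0.1, 0.15, 0, 0, 60, 0.1, 0, 0.1, 0.15, 0, 0, 60, 0.1])

```text
clock: 13.7
tcp_pos: [0.5632, 0.0093, 0.071]
orientation: [0.001, -0.248, 0.969, -0.0]
wrist_force: [1.2, 1.4, -2.5]
finger_gap: 0.0236
```

```bash
python3 mk.py
```

```text
[263.5 286. ] 260 mark z if at xy: yaw 118.7 j6 -0.627 F [ 1.2  1.4 -2.5] T [ 0.18 -0.17 -0.01] gap 0.023561292528455357 tcp [0.5632 0.0093 0.071 ] 13.7
dpix per 8mm drop [-0.04739661 10.06859401]
```

Good: small forces, mark fixed in the gripper. Next 120° in two calls.

>>> send_rows(series=[0, 0, 0.02, 0, 0, 7, 0.1, 0, 0, 0.04, 0, 0, 14, 0.1, 0, 0, 0.06, 0, 0, 21, 0.1, 0, 0, 0.07, 0, 0, 28, 0.1, 0, 0, 0.09, 0, 0, 35, 0.1, 0, 0, 0.11, 0, 0, 42, 0.1, 0, 0, 0.13, 0, 0, 49, 0.1, 0, 0, 0.14, 0, 0, 56, 0.1, 0, 0, 0.15, 0, 0, 60, 0.1, 0, 0, 0.15, 0, 0, 60, 0.1])

```text
clock: 14.58
tcp_pos: [0.5632, 0.0072, 0.0695]
orientation: [0.001, 0.27, 0.963, -0.002]
wrist_force: [0.9, -6.4, -3.2]
finger_gap: 0.0234
```

>>> send_rows(series=[0, 0, 0.02, 0, 0, 7, 0.1, 0, 0, 0.04, 0, 0, 14, 0.1, 0, 0, 0.06, 0, 0, 21, 0.1, 0, 0, 0.07, 0, 0, 28, 0.1, 0, 0, 0.09, 0, 0, 35, 0.1, 0, 0, 0.11, 0, 0, 42, 0.1, 0, 0, 0.13, 0, 0, 49, 0.1, 0, 0, 0.14, 0, 0, 56, 0.1, 0, 0, 0.15, 0, 0, 60, 0.1, 0, 0, 0.15, 0, 0, 60, 0.1])

```text
clock: 15.42
tcp_pos: [0.5613, 0.0062, 0.0678]
orientation: [0.001, 0.715, 0.699, -0.003]
wrist_force: [-4.1, -8.7, -0.4]
finger_gap: 0.0237
```

```bash
python3 mk.py
```

```text
[263.  286.2] 273 mark z if at xy: yaw -1.3 j6 1.465 F [-4.1 -8.7 -0.4] T [-1.85  0.77 -0.  ] gap 0.023748322489915735 tcp [0.5613 0.0062 0.0678] 15.4167
dpix per 8mm drop [ 0.17312507 10.38945667]
```

>>> send_rows(series=[0, 0, 0, 0, 0, 0, 0.55, 0, 0, 0, 0, 0, 0, 0.55, 0, 0, 0, 0, 0, 0, 0.55, 0, 0, 0, 0, 0, 0, 0.55])

```text
clock: 15.8
tcp_pos: [0.5629, 0.0095, 0.0683]
orientation: [0.0, 0.714, 0.701, 0.0]
wrist_force: [0.4, 1.1, 0.3]
finger_gap: 0.0473
```

```bash
python3 mk.py; python3 -c "
from h import *
print(rel([.5625,.0090,.0678]))"
```

```text
[260.3 292. ] 256 mark z if at xy: yaw -1.1 j6 1.463 F [0.4 1.1 0.3] T [-0.01  0.01 -0.03] gap 0.047255993610293846 tcp [0.5629 0.0095 0.0683] 15.8
dpix per 8mm drop [ 0.04982525 10.49025907]
[-0.05 -0.02  0.04]
```

>>> send_rows(series=[-0.15, -0.1, 0, 0, 0, -7, 0.55, -0.15, -0.1, 0, 0, 0, -14, 0.55, -0.15, -0.1, 0, 0, 0, -21, 0.55, -0.15, -0.1, 0, 0, 0, -28, 0.55, -0.15, -0.1, 0, 0, 0, -35, 0.55, -0.15, -0.1, 0, 0, 0, -42, 0.55, -0.15, -0.1, 0, 0, 0, -49, 0.55, -0.15, -0.1, 0, 0, 0, -56, 0.55, -0.15, -0.1, 0, 0, 0, -63, 0.55, -0.15, -0.1, 0, 0, 0, -70, 0.55])

```text
clock: 16.68
tcp_pos: [0.5615, 0.008, 0.0681]
orientation: [0.0, 0.18, 0.984, 0.0]
wrist_force: [-0.1, 0.7, -1.0]
finger_gap: 0.0471
```

>>> send_rows(series=[0, 0, 0, 0, 0, -7, 0.55, 0, 0, 0, 0, 0, -14, 0.55, 0, 0, 0, 0, 0, -21, 0.55, 0, 0, 0, 0, 0, -28, 0.55, 0, 0, 0, 0, 0, -35, 0.55, 0, 0, 0, 0, 0, -42, 0.55, 0, 0, 0, 0, 0, -49, 0.55, 0, 0, 0, 0, 0, -56, 0.55, 0, 0, 0, 0, 0, -63, 0.55, 0, 0, 0, 0, 0, -70, 0.55])

```text
clock: 17.52
tcp_pos: [0.5615, 0.008, 0.0681]
orientation: [0.0, -0.417, 0.909, -0.0]
wrist_force: [-0.1, -0.3, -0.0]
finger_gap: 0.0469
```

>>> send_rows(series=[0, 0, 0, 0, 0, -7, 0.55, 0, 0, 0, 0, 0, -14, 0.55, 0, 0, 0, 0, 0, -21, 0.55, 0, 0, 0, 0, 0, -28, 0.55, 0, 0, 0, 0, 0, -35, 0.55, 0, 0, 0, 0, 0, -40, 0.55, 0, 0, 0, 0, 0, -40, 0.55, 0, 0, 0, 0, 0, -40, 0.55])

```text
clock: 18.18
tcp_pos: [0.5615, 0.008, 0.0681]
orientation: [0.0, -0.7, 0.715, -0.0]
wrist_force: [-1.1, 0.3, -0.9]
finger_gap: 0.0469
```

```bash
python3 mk.py; python3 -c "
from h import *
im=read_camera('wrist');ci=camera_info('wrist');print(rel([.562,.008,.0678]))
cv2.imwrite('pics/c6.png',cv2.resize(im[180:340,195:355],(600,600),interpolation=2))"
```

```text
[291.  290.4] 267 mark z if at xy: yaw 178.8 j6 -1.678 F [-1.1  0.3 -0.9] T [ 0.03  0.01 -0.01] gap 0.04694650835807992 tcp [0.5615 0.008  0.0681] 18.1833
dpix per 8mm drop [-0.2062434  10.56659419]
[-0.01 -0.06  0.02]
```

View pics/c6.png

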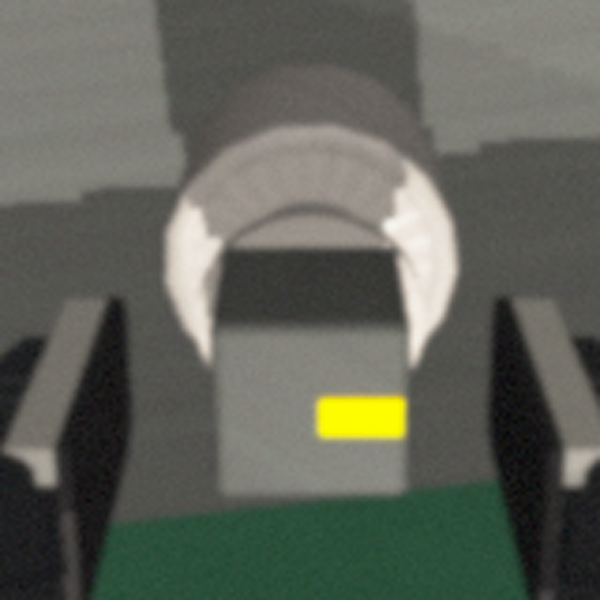

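>>> send_rows(series=[0, 0, 0, 0, 0, 0, 0.1, 0, 0, 0, 0, 0, 0, 0.1, 0, 0, 0, 0, 0, 0, 0.1, 0, 0, 0, 0, 0, 0, 0.1, 0, 0, 0, 0, 0, 0, 0.1])

```text
clock: 18.7
tcp_pos: [0.5613, 0.0078, 0.0681]
orientation: [0.0, -0.7, 0.714, 0.0]
wrist_force: [-1.5, -0.8, 1.6]
finger_gap: 0.0232
```

>>> send_rows(series=[0, 0, 0.02, 0, 0, 7, 0.1, 0, 0, 0.04, 0, 0, 14, 0.1, 0, 0, 0.06, 0, 0, 21, 0.1, 0, 0, 0.07, 0, 0, 28, 0.1, 0, 0, 0.09, 0, 0, 35, 0.1, 0, 0, 0.11, 0, 0, 42, 0.1, 0, 0, 0.13, 0, 0, 49, 0.1, 0, 0, 0.14, 0, 0, 56, 0.1, 0, 0, 0.15, 0, 0, 60, 0.1, 0, 0, 0.15, 0, 0, 60, 0.1])

```text
clock: 19.53
tcp_pos: [0.5609, 0.0081, 0.0665]
orientation: [-0.0, -0.249, 0.969, 0.0]
wrist_force: [-0.8, -0.0, 1.9]
finger_gap: 0.0232
```

>>> send_rows(series=[0, 0, 0.02, 0, 0, 7, 0.1, 0, 0, 0.04, 0, 0, 14, 0.1, 0, 0, 0.06, 0, 0, 21, 0.1, 0, 0, 0.07, 0, 0, 28, 0.1, 0, 0, 0.09, 0, 0, 35, 0.1, 0, 0, 0.11, 0, 0, 42, 0.1, 0, 0, 0.13, 0, 0, 49, 0.1, 0, 0, 0.14, 0, 0, 56, 0.1, 0, 0, 0.15, 0, 0, 60, 0.1, 0, 0, 0.15, 0, 0, 60, 0.1])

```text
clock: 20.37
tcp_pos: [0.5609, 0.0084, 0.065]
orientation: [-0.0, 0.268, 0.964, 0.001]
wrist_force: [-1.8, 3.8, 2.3]
finger_gap: 0.023
```

```bash
python3 mk.py
```

```text
[290.6 291. ] 260 mark z if at xy: yaw 59.0 j6 0.413 F [-1.8  3.8  2.3] T [ 0.73  0.32 -0.09] gap 0.023039373368081904 tcp [0.5609 0.0084 0.065 ] 20.3667
dpix per 8mm drop [ 0.21045498 11.06375268]
```

>>> send_rows(series=[0, 0, 0.02, 0, 0, 7, 0.1, 0, 0, 0.04, 0, 0, 14, 0.1, 0, 0, 0.06, 0, 0, 21, 0.1, 0, 0, 0.07, 0, 0, 28, 0.1, 0, 0, 0.09, 0, 0, 35, 0.1, 0, 0, 0.11, 0, 0, 42, 0.1, 0, 0, 0.13, 0, 0, 49, 0.1, 0, 0, 0.14, 0, 0, 56, 0.1, 0, 0, 0.15, 0, 0, 60, 0.1, 0, 0, 0.15, 0, 0, 60, 0.1])

```text
clock: 21.25
tcp_pos: [0.5613, 0.0086, 0.0635]
orientation: [-0.001, 0.713, 0.701, 0.001]
wrist_force: [-1.1, 5.6, 1.5]
finger_gap: 0.0231
```

```bash
python3 mk.py; python3 - <<'E'
from h import *
# height of head top from the wrist view: head-top edge width and side view
s=get_state();ci=camera_info("wrist");im=read_camera("wrist")
cv2.imwrite('pics/c7.png',cv2.resize(im[180:340,195:355],(600,600),interpolation=2))
E
```

```text
[290.5 290.6] 281 mark z if at xy: yaw -1.0 j6 1.459 F [-1.1  5.6  1.5] T [ 1.04  0.08 -0.  ] gap 0.023106405088093338 tcp [0.5613 0.0086 0.0635] 21.25
dpix per 8mm drop [ 0.23860869 11.11369899]
```

View pics/c7.png

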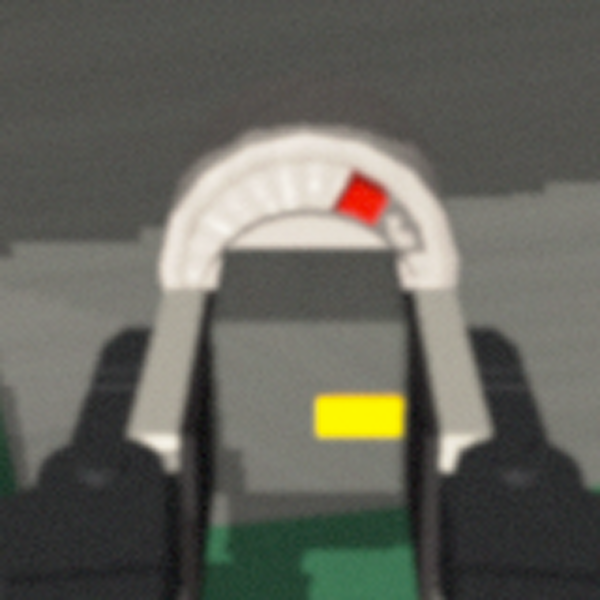

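```bash
python3 - <<'E'
from h import *
ci=camera_info("wrist")
for z in (.074,.077,.079,.082):
    C=[atz(ci,195+x/3.75,180+y/3.75,z) for x,y in [(215,320),(407,320),(407,492),(215,492)]]
    print(z,np.mean(C,0).round(4),[np.linalg.norm(C[i]-C[i-1]).round(4) for i in range(4)])
im=read_camera("side");cv2.imwrite("pics/c8.png",cv2.resize(im[130:350,170:390],(600,600),interpolation=2))
s=get_state();print(s["qvel"].round(3),s["clock"])
E
```

```text
0.074 [0.5618 0.0054 0.074 ] [np.float64(0.0246), np.float64(0.0236), np.float64(0.0246), np.float64(0.0248)]
0.077 [0.5618 0.0072 0.077 ] [np.float64(0.0241), np.float64(0.0231), np.float64(0.0241), np.float64(0.0242)]
0.079 [0.5618 0.0084 0.079 ] [np.float64(0.0237), np.float64(0.0227), np.float64(0.0237), np.float64(0.0239)]
0.082 [0.5618 0.0102 0.082 ] [np.float64(0.0231), np.float64(0.0222), np.float64(0.0231), np.float64(0.0233)]
[-0.001 -0.002 -0.     0.002 -0.001 -0.001] 21.4
```

View pics/c8.png

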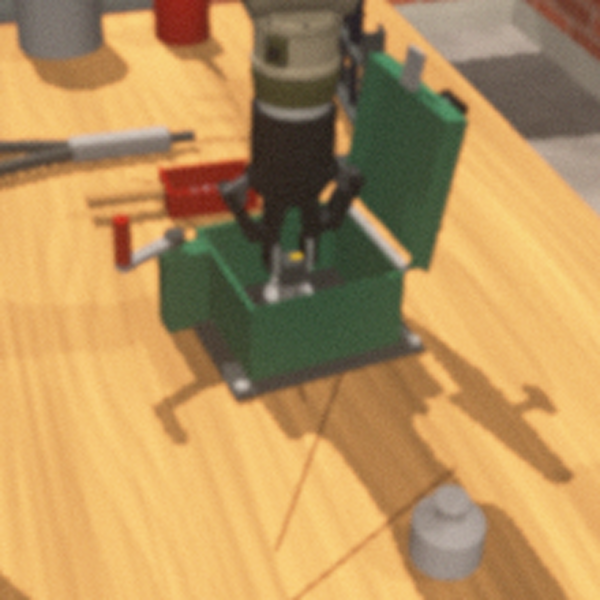

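```bash
python3 -c "
from workcell import *
print(hand_in())"
```

```text
the job is handed in; nothing more can be done
None
```

The job is done and handed in at about 21.4 s; `hand_in()` gives no verdict, so I don't know how it was judged.

**What I did**
- I swung the latch lever out about 1 rad, which the wrist picture confirmed.
- I opened the lid by its handle to roughly 1.9 rad, going by the arm's path.
- I gripped the bolt head, loosened to a cage and turned it back up to 48°. The wrist camera showed it drop about 8 mm.
- I turned it forward 360° in two half-turns with one regrasp.
- I left the head gripped at 25 N.

**Last checks**
- **Bolt depth:** the tool followed the bolt down 8.9 mm after the 8 mm drop, so it sits about 17 mm down. The wrist picture puts the head top at 77–79 mm above the bench, which agrees at 17–19 mm down, though only to a few millimetres.
- **Grip:** the finger gap is 23 mm on the 24 mm head, the arm is at rest, and about 6 N of side load remains.
- **Scene:** the side picture shows the lid open and the latch off. The scoop and counterweight look undisturbed, as does the part of the riveter in view; I compared these by eye, not by measurement.

**What disagreed:** my first bolt position was about 5 mm off. A second view corrected it before I gripped.

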